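# Half-open the iron's steam valve

### The arm

A 6-joint arm with a two-finger parallel gripper is mounted at the origin on the work surface. World frame = base frame: x ahead of the robot, y to its left, z up, the work surface at z = 0. Lengths are in m, angles in rad, forces in N, time in s.
With the tool pointing down it reaches from about 0.275 to 0.975 m from the base axis. Payload 8.4 kg.
Tool frame: the origin (TCP) lies midway between the tips of the shut fingers; the grasp point (between the pads) lies 19 mm behind it; y points along the fingers, z is the direction in which the jaws open and shut, and the axes are right-handed (so a half turn about y gives the same grasp; the last joint's range is limited). The gripper opens to 92 mm and grips with 3 to 60 N. Pads are 20 mm wide; open, the fingers measure 128 mm over their backs; the gripper's body (75 mm by 189 mm) begins 69 mm behind the grasp point.
Start: joints at [1.303, 0.353, 1.633, -0, 1.155, -0.002], TCP at [0.164, 0.603, 0.215] pointing down, gripper open.
Joint ranges: [-2.63, 2.63], [-0.92, 2.1], [0.06, 2.66], [-1.3, 4.44], [0, 2.69], [-3.02, 3.02]. Speed limits (rad/s): [2.22, 2.22, 2.79, 3.14, 3.14, 3.14].

### API

Orientations are given as [roll, pitch, yaw] about the fixed x, y, z axes, in that order (R = Rz(yaw) Ry(pitch) Rx(roll)).
In Python, from workcell import * gives the robot as it stands. The module is installed in compiled form; this text tells all that it offers.
- The arm moves only by the tool move_arm, never from a script. Its argument "series" is a list of rows, each a list of 7 numbers: the opening, from 0 (shut) to 1 (fully open), then the shift along the tool's x, y, z scaled (see below), then the turn, a rotation vector about the tool's x, y, z scaled (see below). In form: [[claw, dx, dy, dz, wx, wy, wz], ...]. A call has 1 to 10 rows; each row is the pose to reach, as a shift and turn from the pose commanded when the call began, along the tool's axes at that moment, turning the shorter way round; what a row does not reach only later rows make up. The controller multiplies each number of a shift by 0.12 m and each number of a turn by pi rad. A row lasts 1/12 s, in which the tool goes at most 41.7 mm and 7.16 degrees, less where a joint would pass 70% of its speed; a pose out of reach is approached as far as the arm can. A call with a number of a shift or a turn outside -1 to 1 is refused whole. A call with a gripper value outside its range is refused whole. The fingers move at their own pace and stop on an object; "grip_force" is the grip in N (left out, the last holds). Time passes only in rows, so rows that repeat a pose let the fingers close. It gives the time, the measured TCP pose, the force and the opening at its end, in the units of the state.
- state(): the state, without advancing time (a new reading comes with each control period).
- read_camera(name): name is "scene" or "top" or "wrist"; returns (picture, depth): 400x640x3 uint8, red, green, blue; 400x640 float32, m along the optical axis (not along the pixel's ray), 0 where there is no reading.
- calibration(name): a dict with "intrinsics" (3x3 intrinsics, pixels), "origin" and "orientation" of the camera in the world; the wrist camera has in their place "hand_eye" (4x4, takes a point from camera to tool coordinates, whose origin is the TCP and whose axes are the tool frame's). Camera axes: x right, y down, z forward; pixel columns grow to the right and rows downward; lengths in m; the calibration is good to about 2 mm. The wrist camera is an equidistant fisheye: a pixel r from the principal point sees the ray r / f radians off the axis. A picture is of the moment at which its call begins: read the wrist's pose just before it. calibration takes no time and is no camera call.
- finish_job(): hands the job in, once; it reports no verdict.
The state is a dict: "time": time; "qpos": joint angles; "joint_vel": joint speeds; "joint_efforts": joint torques, N m; "ee_pos": TCP position; "tcp_rot": TCP orientation; "contact_force": force on the tool from outside, world axes, zero at the start; "ft_torque": the same for the moment, N m; "grip_width": opening from 0.0 (shut) to 1.0 (fully open).
Only numpy, scipy, OpenCV 4.12 (cv2) and the standard library are available. Lean on these libraries where they do the work, as an engineer would, in place of code of your own. Each camera call takes 0.05 s, during which the arm holds its last target.

### The job

The steam distributor on the cutting table has three valves, all of them shut or nearly so. Turn the one with the long bar handle to half open, so that its bar stands diagonally (45 degrees) between across its pipe (shut) and along its pipe (fully open), and let go. Leave the valves with the short bar handle and the round handle shut.

Things in the scene. Friction and masses are not known exactly. Their poses are not given: they have to be found in the camera images.
- long_valve (a joint): the hinge of the long bar handle, in rad: 0 = shut (bar across its pipe), 1.571 = fully open (bar along its pipe), stops at both ends. It grows as the handle turns anticlockwise seen from above; its axis is vertical. It starts between 0 and 0.4. It takes about 0.12 N m to turn and stays where it is left.
- long_handle (a point): grip point of the long bar handle, on its vertical turning axis, midway along the bar, 13 mm below its top, 122 mm above the table. A dark steel bar 84 mm long, 14 mm wide, 30 mm high. This frame turns with it: y along the bar, x across its width, z up. The bar's underside is 17 mm below this point; a thin stem and, 35 mm below, a 56 mm round plate with three black ticks lie under it.
- short_valve (a joint): the hinge of the valve with a short bar handle (44 mm long, 14 mm wide, 30 mm high, same dark steel and height), in rad, same senses as the long one. Starts at 0 = shut and must stay so. The three valves stand in a row at 140 mm spacing, in any order; their pipes run side by side from a thick header pipe on the far side to hose tails on the robot's side.
- round_valve (a joint): the hinge of the valve with a round fluted handle (68 mm diameter, dark steel, its top about 5 mm lower than the bars'), in rad: 0 = shut, grows anticlockwise. Starts at 0 = shut and must stay so. A pressure gauge (48 mm diameter, 96 mm high) stands on the header pipe, its centre 98 mm or more from any handle's axis.

How it is judged:
At the end, for the whole second after the job is handed in: The long bar handle stands at rest at 45 degrees open, within 12 degrees (joint 0.575 to 0.995 rad); the short bar handle and the round handle are still shut (less than 0.2 rad open) (value of joint long_valve between 0.575 and 0.995 rad and velocity of joint long_valve between -0.05 and 0.05 rad/s and value of joint each of short_valve, round_valve below 0.2 rad); the robot touches nothing.
It fails at once if the short-bar or the round valve is opened (0.2 rad or more) (not (value of joint each of short_valve, round_valve below 0.2 rad)).
It also fails if it takes over 27 s, if anything falls off the work surface, if the arm or the gripper's body presses on something with over 40 N, if the wrist force passes 120 N, or if a joint passes its speed limit or range.

## Working session

There is one attempt and no reset: what is moved stays moved. The work goes in short steps, Python scripts to look and compute and a tool call to move; the robot and the scene stay as the last step left them, time stands still between calls to the robot, and variables do not carry over. Pictures are saved under pics/ and viewed, and the job is handed in when it is done.

Besides the shell and the picture viewer there is one more tool, called after "Call:" in YAML: its name, and indented under it one key for each argument. move_arm: Moves the arm, as the interface text tells. Shifts and turns lie within -1 to 1; 1 stands for 0.12 m of shift or pi rad of turn. Its arguments: {"type":"object","properties":{"series":{"type":"array","items":{"type":"array","items":{"type":"number","minimum":-1,"maximum":1}}},"grip_force":{"type":"number"}},"required":["series"]}

```bash
mkdir -p pics; python3 - <<'E'
from workcell import *
import cv2,numpy as np
for n in ["top","scene"]:
    p,d=read_camera(n); cv2.imwrite(f"pics/{n}0.png",p[:,:,::-1]); np.savez(f"{n}0.npz",p=p,d=d)
    print(n,calibration(n))
s=state();print({k:s[k] for k in("time","qpos","ee_pos","tcp_rot","grip_width","contact_force")})
E
```

```text
top {'intrinsics': array([[392.89715032,   0.        , 319.08646219],
       [  0.        , 392.89715032, 199.68584418],
       [  0.        ,   0.        ,   1.        ]]), 'origin': array([0.39484557, 0.05299978, 0.91301921]), 'orientation': array([-2.90612859, -0.00699098, -1.51891937])}
scene {'intrinsics': array([[377.31560145,   0.        , 325.66972847],
       [  0.        , 377.31560145, 194.87665769],
       [  0.        ,   0.        ,   1.        ]]), 'origin': array([ 0.77885025, -0.3301644 ,  0.65275472]), 'orientation': array([-2.43864181,  0.00458152,  0.49623398])}
{'time': 0.1, 'qpos': array([ 1.30259331e+00,  3.53586020e-01,  1.63404876e+00, -1.18039579e-05,
        1.15517327e+00, -2.37157592e-03]), 'ee_pos': array([0.16406674, 0.60263313, 0.21393901]), 'tcp_rot': array([-1.57201175e+00, -7.91078962e-06, -2.65826660e-01]), 'grip_width': 0.9993064511251162, 'contact_force': array([-0.56655055, -0.21340818, -0.34094393])}
```

View pics/top0.png

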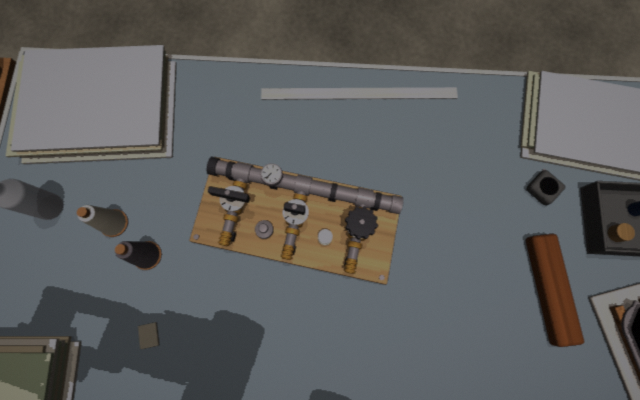

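View pics/scene0.png

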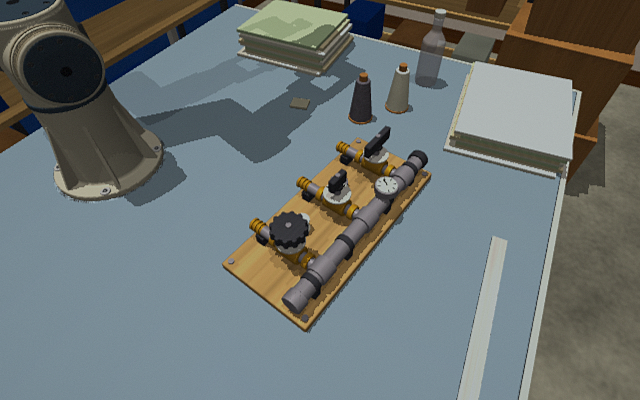

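```bash
cat > h.py <<'E'
import numpy as np,cv2
from scipy.spatial.transform import Rotation as Ro
from workcell import *
def pts(n,d):
    c=calibration(n);K=c["intrinsics"];v,u=np.mgrid[0:400,0:640]
    r=np.dstack([(u-K[0,2])/K[0,0],(v-K[1,2])/K[1,1],np.ones(u.shape)])
    return (r*d[...,None])@Ro.from_euler("xyz",c["orientation"]).as_matrix().T+c["origin"], r@Ro.from_euler("xyz",c["orientation"]).as_matrix().T, c["origin"]
E
python3 - <<'E'
from h import *
for n,wins in [("top",{"long":(203,180,256,206),"short":(280,199,310,217),"round":(342,203,382,240)}),("scene",{"long":(360,122,396,162),"short":(325,165,350,205),"round":(265,205,312,250)})]:
    f=np.load(n+"0.npz");P,R,o=pts(n,f["d"]);dark=(f["p"].max(2)<75)
    for k,(a,b,c,d) in wins.items():
        m=np.zeros((400,640),bool);m[b:d,a:c]=1
        m&=dark&(P[...,2]>.122)&(P[...,2]<.15)
        q=P[m];print(n,k,len(q),np.median(q,0),"zs",np.percentile(q[:,2],[5,50,95]))
        rc=cv2.minAreaRect(q[:,:2].astype(np.float32)*1000);print(rc)
        w,V=np.linalg.eigh(np.cov(q[:,:2].T));print("axis deg",np.degrees(np.arctan2(V[1,1],V[0,1])))
p=np.load("top0.npz")["p"];cv2.imwrite("pics/crop.png",cv2.resize(p[150:290,180:420,::-1],None,fx=3.3,fy=3.3,interpolation=cv2.INTER_CUBIC))
E
```

```text
top long 282 [0.58478681 0.24059303 0.13465141] zs [0.12430034 0.13465141 0.13737085]
((586.3131103515625, 244.39356994628906), (83.92138671875, 13.698188781738281), 81.93267059326172)
axis deg 81.81986587944786
top short 134 [0.56207234 0.10518068 0.1348651 ] zs [0.12503335 0.1348651  0.13683286]
((563.8493041992188, 107.01336669921875), (43.08367156982422, 13.3637113571167), 80.60929870605469)
axis deg 80.22451963826697
top round 718 [ 0.54030186 -0.03007281  0.13025168] zs [0.12745144 0.13025168 0.13264898]
((541.333740234375, -30.61511993408203), (63.63418960571289, 63.00492858886719), 33.1328125)
axis deg 170.99677559356238
scene long 243 [0.58968217 0.23233246 0.1352411 ] zs [0.12366197 0.1352411  0.13830447]
((588.8485107421875, 241.71534729003906), (84.22808074951172, 13.577985763549805), 79.86966705322266)
axis deg 79.82675519248491
scene short 169 [0.56843032 0.0987877  0.13519273] zs [0.12345203 0.13519273 0.13790569]
((565.7479858398438, 104.30329895019531), (43.0810661315918, 12.961878776550293), 80.38164520263672)
axis deg 78.39061499717711
scene round 921 [ 0.5464135  -0.03837941  0.13142004] zs [0.12538189 0.13142004 0.1332768 ]
((543.34814453125, -34.33912658691406), (64.24308013916016, 63.52617263793945), 7.081481456756592)
axis deg 46.725510914218184
```

View pics/crop.png

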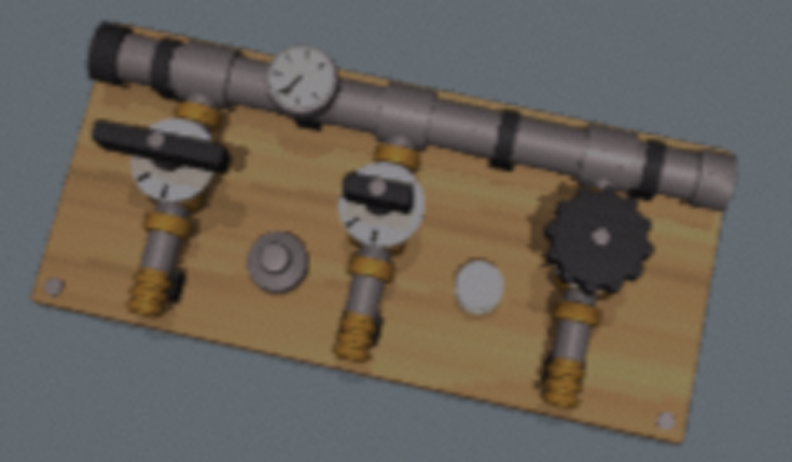

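```bash
python3 - <<'E'
from h import *
f=np.load("top0.npz");P,R,o=pts("top",f["d"])
# tall things
m=(P[...,2]>.10)&(f["d"]>0)
n,l,st,ce=cv2.connectedComponentsWithStats(m.astype(np.uint8))
for i in range(1,n):
    if st[i,4]>25:
        q=P[l==i];print(st[i],"xy",q[:,:2].min(0).round(3),q[:,:2].max(0).round(3),"zmax",np.percentile(q[:,2],98).round(3))
f=np.load("scene0.npz");P,R,o=pts("scene",f["d"])
for u,v in [(386,184),(362,80),(403,70),(440,15),(430,45)]: print(u,v,P[v,u])
E
```

```text
[  0 179  35  33 942] xy [0.531 0.659] [0.593 0.702] zmax 0.164
[208 186  43  17 383] xy [0.574 0.203] [0.599 0.286] zmax 0.139
[284 202  22  13 206] xy [0.554 0.085] [0.574 0.128] zmax 0.139
[ 77 205  23  19 330] xy [0.514 0.516] [0.551 0.552] zmax 0.132
[345 206  34  33 793] xy [ 0.509 -0.065] [0.575 0.002] zmax 0.133
[115 241  22  19 327] xy [0.443 0.426] [0.481 0.461] zmax 0.132
386 184 [0.64441341 0.16270981 0.098349  ]
362 80 [0.46377426 0.43630506 0.12148516]
403 70 [0.53699299 0.52786088 0.12075754]
440 15 [0.5673053  0.6785827  0.20673442]
430 45 [0.56294237 0.65796494 0.13347406]
```

Call:
move_arm:
  series:
    - [1,1,0,-0.49,0,0,0]
    - [1,1,0,-0.49,0,0,0]
    - [1,1,0,-0.49,0,0,0]
    - [1,1,0,-0.49,0,0,0]

```text
time: 0.43
ee_pos: [0.2675, 0.511, 0.2141]
tcp_rot: [-1.573, -0.001, -0.268]
contact_force: [-0.1, 0.8, -0.1]
grip_width: 1.0
```

Call:
move_arm:
  series:
    - [1,1,0,-0.49,0,0,0]
    - [1,1,0,-0.49,0,0,0]
    - [1,1,0,-0.49,0,0,0]
    - [1,1,0,-0.49,0,0,0]

```text
time: 0.77
ee_pos: [0.368, 0.4232, 0.2144]
tcp_rot: [-1.572, -0.001, -0.268]
contact_force: [-0.4, 0.3, -0.1]
grip_width: 1.002
```

Call:
move_arm:
  series:
    - [1,1,0,-0.49,0,0,0]
    - [1,1,0,-0.49,0,0,0]
    - [1,1,0,-0.49,0,0,0]
    - [1,1,0,-0.49,0,0,0]

```text
time: 1.1
ee_pos: [0.4685, 0.3354, 0.2145]
tcp_rot: [-1.571, -0.002, -0.268]
contact_force: [-0.3, 0.4, 0.1]
grip_width: 0.999
```

Call:
move_arm:
  series:
    - [1,1,0,-0.49,0,0,0]
    - [1,1,0,-0.49,0,0,0]
    - [1,1,0,-0.49,0,0,0]
    - [1,1,0,-0.49,0,0,0]
    - [1,1,0,-0.49,0,0,0]

```text
time: 1.52
ee_pos: [0.5668, 0.249, 0.2141]
tcp_rot: [-1.571, 0.0, -0.269]
contact_force: [-0.7, -0.2, -0.2]
grip_width: 1.002
```

Call:
move_arm:
  series:
    - [1,0,0,0,0,0.24,0]
    - [1,0,0,0,0,0.24,0]
    - [1,0,0,0,0,0.24,0]
    - [1,0,0,0,0,0.24,0]
    - [1,0,0,0,0,0.24,0]
    - [1,0,0,0,0,0.467,0]
    - [1,0,0,0,0,0.467,0]
    - [1,0,0,0,0,0.467,0]
    - [1,0,0,0,0,0.467,0]
    - [1,0,0,0,0,0.467,0]

```text
time: 2.35
ee_pos: [0.5637, 0.2521, 0.2144]
tcp_rot: [-1.572, 0.0, -1.521]
contact_force: [-0.3, 0.5, -0.0]
grip_width: 1.002
```

Call:
move_arm:
  series:
    - [1,0,0,0,0,0,0]
    - [1,0,0,0,0,0,0]
    - [1,0,0,0,0,0,0]

```text
time: 2.6
ee_pos: [0.5647, 0.2511, 0.2145]
tcp_rot: [-1.571, 0.0, -1.511]
contact_force: [0.5, 0.0, 0.5]
grip_width: 0.999
```

```bash
python3 - <<'E'
from h import *
s=state();p,d=read_camera("wrist");cv2.imwrite("pics/w1.png",p[:,:,::-1]);np.savez("w1.npz",p=p,d=d,pos=s["ee_pos"],rot=s["tcp_rot"])
print(s["time"],s["ee_pos"],s["tcp_rot"],s["qpos"],calibration("wrist"))
E
```

```text
2.6 [0.56467113 0.25106856 0.21452763] [-1.57125714e+00  1.60352331e-04 -1.51059590e+00] [4.15769518e-01 3.42422326e-01 1.64889142e+00 3.40342348e-04
 1.15065510e+00 3.55430172e-01] {'intrinsics': array([[309.70691629,   0.        , 316.75173069],
       [  0.        , 309.70691629, 196.48533938],
       [  0.        ,   0.        ,   1.        ]]), 'hand_eye': array([[-7.38327886e-04,  9.71036404e-01,  2.38930445e-01,
        -6.74229856e-02],
       [ 4.38630477e-04, -2.38930173e-01,  9.71036652e-01,
        -1.67939967e-01],
       [ 9.99999631e-01,  8.21745614e-04, -2.49517351e-04,
        -1.65117063e-04],
       [ 0.00000000e+00,  0.00000000e+00,  0.00000000e+00,
         1.00000000e+00]])}
```

View pics/w1.png

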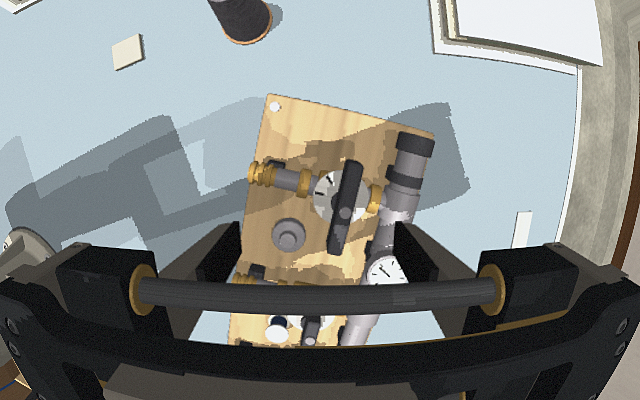

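The wrist view shows the long bar upright near pixel (345,208), between the open fingers, with the gauge at (385,270).

```bash
cat >> h.py <<'E'
def wpts(f):
    c=calibration("wrist");K=c["intrinsics"];H=c["hand_eye"];v,u=np.mgrid[0:400,0:640]
    a=(u-K[0,2])/K[0,0];b=(v-K[1,2])/K[1,1];r=np.hypot(a,b)+1e-9
    ray=np.dstack([a/r*np.sin(r),b/r*np.sin(r),np.cos(r)])
    Rt=Ro.from_euler("xyz",f["rot"]).as_matrix()
    rw=ray@H[:3,:3].T@Rt.T; o=f["pos"]+Rt@H[:3,3]
    pd=(ray/ray[...,2:]*f["d"][...,None])@H[:3,:3].T@Rt.T+o
    return pd,rw,o
def wbar(fn,win):
    f=np.load(fn);P,rw,o=wpts(f);a,b,c,d=win
    m=np.zeros((400,640),bool);m[b:d,a:c]=1
    m&=(f["p"].max(2)<110)&(P[...,2]>.129)&(P[...,2]<.142)
    q=P[m];print(len(q),np.median(q,0));t=(.135-o[2])/rw[m][:,2];g=o+t[:,None]*rw[m]
    for x in(q,g):
        rc=cv2.minAreaRect(x[:,:2].astype(np.float32)*1000);w,V=np.linalg.eigh(np.cov(x[:,:2].T));print(rc,"axis",np.degrees(np.arctan2(V[1,1],V[0,1]))%180)
E
python3 -c "
from h import *
wbar('w1.npz',(318,150,375,262))"
```

```text
1361 [0.58838289 0.25177751 0.13247613]
((588.3129272460938, 245.79440307617188), (83.56655883789062, 14.6897554397583), 80.73226165771484) axis 81.02121316870846
((587.6622314453125, 247.08572387695312), (82.2918930053711, 14.338603973388672), 80.79890441894531) axis 81.05780172444649
```

Call:
move_arm:
  series:
    - [1,0.066,0,0.187,0,0.069,0]
    - [1,0.066,0,0.187,0,0.069,0]
    - [1,0.066,0,0.187,0,0.069,0]
    - [1,0.066,0,0.187,0,0.069,0]
    - [1,0.066,0.4,0.187,0,0.069,0]
    - [1,0.066,0.4,0.187,0,0.069,0]
    - [1,0.066,0.4,0.187,0,0.069,0]

```text
time: 3.23
ee_pos: [0.5857, 0.2426, 0.1638]
tcp_rot: [-1.576, -0.003, -1.73]
contact_force: [0.0, -0.6, 0.4]
grip_width: 1.0
```

```bash
python3 - <<'E'
from h import *
s=state();p,d=read_camera("wrist");cv2.imwrite("pics/w2.png",p[:,:,::-1]);np.savez("w2.npz",p=p,d=d,pos=s["ee_pos"],rot=s["tcp_rot"])
print(s["time"],s["ee_pos"],s["tcp_rot"],s["qpos"])
E
```

```text
3.2333 [0.58570981 0.24259808 0.163848  ] [-1.57628118 -0.0032724  -1.72956363] [3.90276931e-01 4.19559466e-01 1.65437173e+00 8.07500049e-05
 1.07404793e+00 5.49014503e-01]
```

View pics/w2.png

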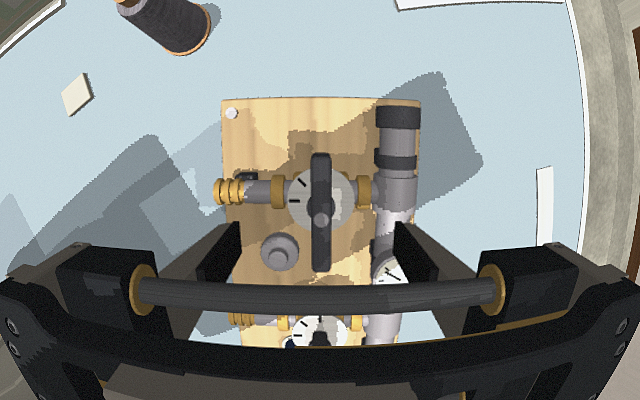

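Call:
move_arm:
  series:
    - [1,0,0.25,0,0,0,0]
    - [1,0,0.5,0,0,0,0]
    - [1,0,0.5,0,0,0,0]
    - [1,0,0.5,0,0,0,0]

```text
time: 3.62
ee_pos: [0.5879, 0.2433, 0.107]
tcp_rot: [-1.572, -0.001, -1.732]
contact_force: [0.4, 1.7, 0.7]
grip_width: 1.0
```

Call:
move_arm:
  series:
    - [0,0,0,0,0,0,0]
    - [0,0,0,0,0,0,0]
    - [0,0,0,0,0,0,0]
    - [0,0,0,0,0,0,0]
    - [0,0,0,0,0,0,0]
    - [0,0,0,0,0,0,0]
    - [0,0,0,0,0,0,0]
    - [0,0,0,0,0,0,0]
  grip_force: 25

```text
time: 4.28
ee_pos: [0.5884, 0.2433, 0.1066]
tcp_rot: [-1.571, -0.0, -1.733]
contact_force: [1.5, -0.2, 0.5]
grip_width: 0.441
```

Call:
move_arm:
  series:
    - [0,0,0,0,0,0,0]
    - [0,0,0,0,0,0,0]
    - [0,0,0,0,0,0,0]
    - [0,0,0,0,0,0,0]
    - [0,0,0,0,0,0,0]
    - [0,0,0,0,0,0,0]
    - [0,0,0,0,0,0,0]
    - [0,0,0,0,0,0,0]

```text
time: 4.95
ee_pos: [0.5884, 0.2433, 0.1065]
tcp_rot: [-1.571, -0.0, -1.733]
contact_force: [1.9, 0.7, -0.6]
grip_width: 0.214
```

Call:
move_arm:
  series:
    - [0,0,0,0,0,0,0]
    - [0,0,0,0,0,0,0]
    - [0,0,0,0,0,0,0]
    - [0,0,0,0,0,0,0]
    - [0,0,0,0,0,0,0]
    - [0,0,0,0,0,0,0]

```text
time: 5.45
ee_pos: [0.5884, 0.2433, 0.1065]
tcp_rot: [-1.571, -0.0, -1.733]
contact_force: [0.9, 0.1, -2.7]
grip_width: 0.208
```

```bash
python3 - <<'E'
from h import *
s=state();p,d=read_camera("wrist");cv2.imwrite("pics/w3.png",p[:,:,::-1]);np.savez("w3.npz",p=p,d=d,pos=s["ee_pos"],rot=s["tcp_rot"])
print(s["time"],s["grip_width"],s["contact_force"],s["ft_torque"])
p,d=read_camera("scene");cv2.imwrite("pics/s3.png",cv2.resize(p[60:260,240:500,::-1],None,fx=3,fy=3))
E
```

```text
5.45 0.20821848176881683 [ 0.94456281  0.08745884 -2.67531258] [-0.13743457 -0.27405235  0.00249781]
```

View pics/w3.png

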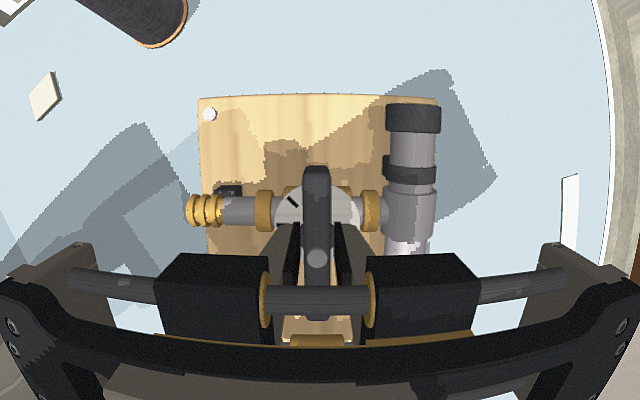

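View pics/s3.png

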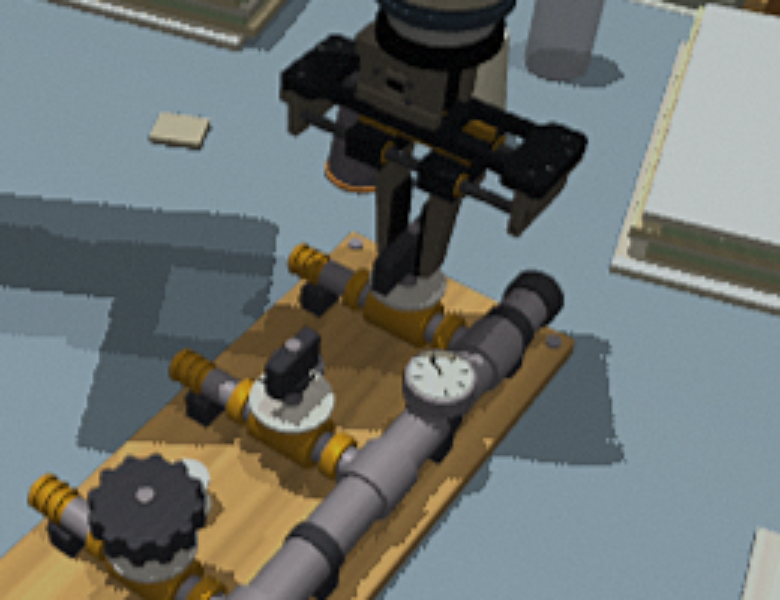

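Call:
move_arm:
  series:
    - [0,0,0,0,0,-0.03,0]
    - [0,0,0,0,0,-0.06,0]
    - [0,0,0,0,0,-0.09,0]
    - [0,0,0,0,0,-0.12,0]
    - [0,0,0,0,0,-0.15,0]
    - [0,0,0,0,0,-0.18,0]
    - [0,0,0,0,0,-0.21,0]
    - [0,0,0,0,0,-0.24,0]
    - [0,0,0,0,0,-0.25,0]
    - [0,0,0,0,0,-0.25,0]

```text
time: 6.38
ee_pos: [0.5894, 0.2436, 0.1066]
tcp_rot: [-1.569, -0.001, -0.945]
contact_force: [5.2, 1.4, -4.6]
grip_width: 0.21
```

```bash
python3 - <<'E'
from h import *
s=state();p,d=read_camera("wrist");cv2.imwrite("pics/w4.png",p[:,:,::-1]);np.savez("w4.npz",p=p,d=d,pos=s["ee_pos"],rot=s["tcp_rot"])
print(s["time"],s["grip_width"],s["contact_force"],s["ft_torque"],s["tcp_rot"])
E
```

```text
6.3833 0.21033175359538855 [ 5.16917015  1.42553163 -4.60874501] [-0.01500166 -1.02271948 -0.10826135] [-1.56884794e+00 -6.42124333e-04 -9.44981210e-01]
```

View pics/w4.png

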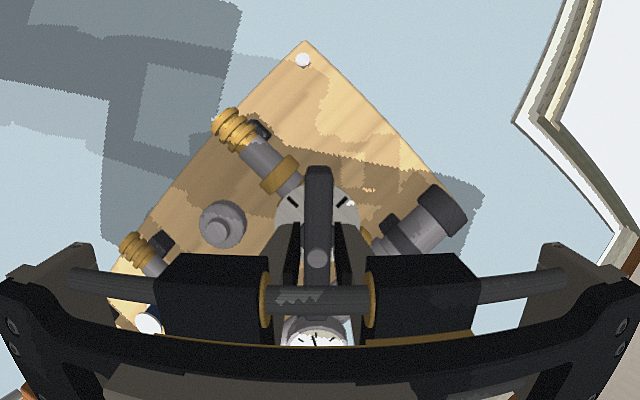

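The bar followed the gripper and still lies in line with the fingers. Next I release, rise and check.

Call:
move_arm:
  series:
    - [0.6,0,0,0,0,0,0]
    - [0.6,0,0,0,0,0,0]
    - [0.6,0,0,0,0,0,0]
    - [0.6,0,0,0,0,0,0]
    - [0.6,0,0,0,0,0,0]
    - [0.6,0,0,0,0,0,0]
    - [0.6,0,0,0,0,0,0]
    - [0.6,0,0,0,0,0,0]

```text
time: 7.1
ee_pos: [0.5883, 0.2434, 0.1066]
tcp_rot: [-1.571, 0.0, -0.947]
contact_force: [0.7, 0.0, 0.1]
grip_width: 0.602
```

Call:
move_arm:
  series:
    - [0.6,0,-0.2,0,0,0,0]
    - [0.6,0,-0.4,0,0,0,0]
    - [0.6,0,-0.6,0,0,0,0]
    - [0.6,0,-0.8,0,0,0,0]
    - [0.6,0,-1,0,0,0,0]
    - [0.6,0,-1,0,0,0,0]
    - [0.6,0,-1,0,0,0,0]

```text
time: 7.68
ee_pos: [0.5891, 0.2437, 0.228]
tcp_rot: [-1.568, -0.001, -0.947]
contact_force: [-0.4, -0.0, -0.1]
grip_width: 0.6
```

```bash
python3 - <<'E'
from h import *
s=state();p,d=read_camera("wrist");cv2.imwrite("pics/w5.png",p[:,:,::-1]);np.savez("w5.npz",p=p,d=d,pos=s["ee_pos"],rot=s["tcp_rot"])
print(s["time"],s["grip_width"],s["contact_force"],s["ee_pos"])
p,d=read_camera("scene");cv2.imwrite("pics/s5.png",cv2.resize(p[60:260,240:500,::-1],None,fx=3,fy=3));np.savez("scene5.npz",p=p,d=d)
P,R,o=pts("scene",d)
m=(p.max(2)<75)&(P[...,2]>.122)&(P[...,2]<.145)&(P[...,0]>.53)&(P[...,0]<.65)
for y0,y1 in((.19,.3),(.06,.15)):
    q=P[m&(P[...,1]>y0)&(P[...,1]<y1)];print(len(q),cv2.minAreaRect(q[:,:2].astype(np.float32)*1000))
    w,V=np.linalg.eigh(np.cov(q[:,:2].T));print("axis",np.degrees(np.arctan2(V[1,1],V[0,1]))%180)
E
```

```text
7.6833 0.600093827424718 [-0.42004426 -0.01907646 -0.13117284] [0.5891095  0.2436589  0.22800039]
252 ((586.9215698242188, 242.41444396972656), (14.195274353027344, 83.420654296875), 35.35116958618164)
axis 125.54725681142229
185 ((565.805908203125, 104.48714447021484), (44.23135757446289, 14.038814544677734), 81.8591079711914)
axis 78.38014875820949
```

View pics/w5.png

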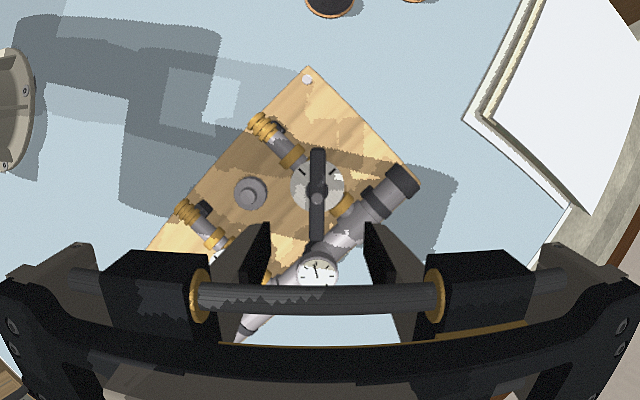

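View pics/s5.png

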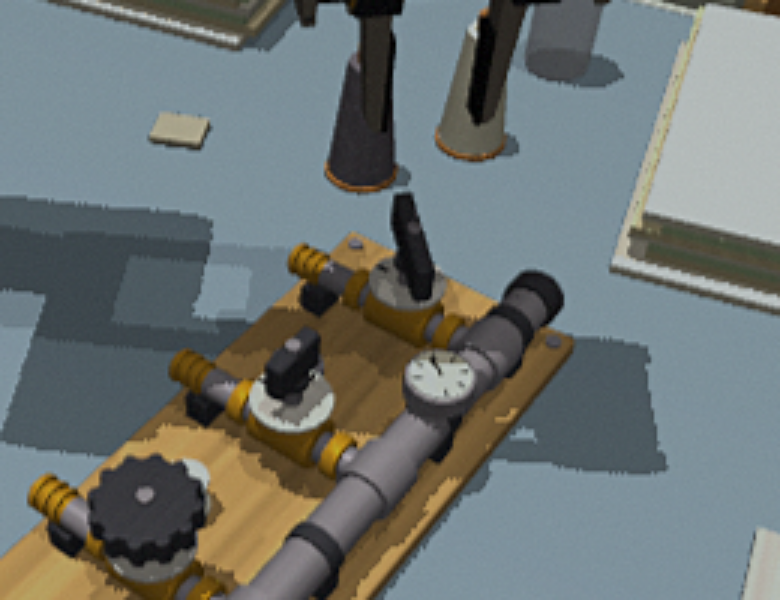

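The bar now stands at 125.5° against the valve row's 80.7°, so it is about 45° open. The short and round valves look unmoved, and the gripper is clear of everything.

```bash
python3 -c "
from workcell import *
print(finish_job())"
```

```text
the job is handed in; nothing more can be done
None
```

The long bar valve is set to half open, and I handed the job in with about 7.7 s on the robot's clock. I gripped the bar at its axis, turned it 45° anticlockwise, let go and raised the gripper clear.

- **Long valve:** after release, the scene camera put the bar at 125.5°, against 80.7° for the line through the three valves. That is about 44.9° open (0.78 rad), within the allowed 0.575 to 0.995 rad.
- **Other valves:** the short bar measured 78.4° both before and after by the same method. For the round valve I only compared pictures, and it looked unmoved. The gripper went nowhere near either one.
- **Contact:** after the gripper rose, the measured force was about 0.4 N, close to zero, so the robot was touching nothing. The highest force I read was about 7 N, with the bar still gripped at the end of the turn.

**Disagreements:**
- With the bar gripped, the gripper read 0.21 open (about 19 mm) where a 14 mm bar should give 0.15. I did not find out why, but the bar followed the turn fully.
- The cameras differed by up to about 4 mm on where the bar's centre was, and I used a value between them.

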